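# Lay out tape-deck parts for reassembly

## Task

Move the three tape-deck parts from the aluminium rack onto the blue tray, one per black pad, keeping their row order but counting from the tray's brass pin: the part standing leftmost on the rack (the robot's left) goes on the pad next to the brass pin, the middle part on the middle pad, and the rightmost on the pad farthest from the pin. The brass reel table has to stand centred on the green spacer disc, so lay the disc flat on the reel table's pad before it. Set everything down upright and centred on its pad, let go, and do not shift the green cassette shell.

Things in the scene. Friction and masses are not known exactly. Their poses are not given: they have to be found in the camera images.
- reel_table_mid (a point): Polished brass reel table, 30 mm tall, loose: a round disc 38 mm across and 16 mm high with a 14 mm spindle (20 mm over its splines) 14 mm high on top; 120 g. This point is on its axis half-way up, 15 mm above its underside; z axis up through the spindle. It starts upright on the red coaster. Grasp it across the disc.
- volume_knob_mid (a point): Black knurled volume knob with a white pointer line on top, round, 38 mm across the knurls and 26 mm tall, loose, 40 g. This point is on its axis half-way up, 13 mm above its underside; z axis up. It starts upright on the yellow coaster.
- pulley_mid (a point): Orange plastic belt pulley, round, 40 mm across and 20 mm tall, with a groove round its middle, loose, 40 g. This point is on its axis half-way up, 10 mm above its underside; z axis up. It starts upright on the white coaster.
- spacer_mid (a point): Opaque green plastic spacer disc, 46 mm across and 8 mm thick, loose, lying flat on the bench, 30 g, a black dot at its centre on top. This point is on its axis half-way up, 4 mm above its underside; z axis up.
- coaster_red: Red round coaster, 62 mm across, 4 mm thick, fixed on the aluminium rack, top 14 mm above the bench; marks where the brass reel table stands at the start. Origin at the centre of its underside (10 mm above the bench). The three coasters stand in a row, 85 mm apart, on the rack (262 x 70 x 10 mm); their y axes run along the row, to the robot's left (within about 12 degrees). Their order differs from start to start.
- coaster_yellow: Yellow round coaster, same size and mounting; marks where the black volume knob stands at the start.
- coaster_white: White round coaster, same size and mounting; marks where the orange pulley stands at the start.
- tray: Blue-painted reassembly tray, fixed: a flat strip 335 x 74 x 10 mm without rims. Origin at the centre of its underside on the bench; y axis along its length, to the robot's left (within about 12 degrees), x across it. Three round black rubber pads, 60 mm across, have their centres on the long axis at y = -85, 0 and +85 mm in this frame; the pad tops are flat and 12 mm above the bench.
- brass_pin: Fixed brass pin, 18 mm across and 12 mm tall, standing on one end of the tray at y = +151 or -151 mm in the tray's frame (the end differs from start to start; a like pin in black plastic stands at the other end). Origin at the centre of its underside, 10 mm above the bench.
- green_shell_mid (a point): Transparent green cassette shell lying loose and flat on the bench, 64 x 100 x 12 mm, not to be moved. This point is at its centre, 6 mm above the bench; y axis along its 100 mm side.
Things that resemble listed ones, but are neither listed nor needed, are in the scene too. Of the things shaped like the part that bears pulley_mid, the orange one is meant. Leave any purple look-alike of the part that bears volume_knob_mid alone.

How it is judged:
At the end, for the whole second after the job is handed in: Each part (and the spacer) is within 12 mm of its right pad's centre along and across the tray, upright within 6 degrees, resting there (reel table on the flat spacer, axes within 10 mm), at rest; the green cassette shell is within 20 mm of its start (((y of coaster_red in the frame of coaster_yellow above 0 m and y of coaster_red in the frame of coaster_white above 0 m and x of reel_table_mid in the frame of tray between -0.012 and 0.012 m and horizontal distance between reel_table_mid and brass_pin between 0.054 and 0.078 m and x of spacer_mid in the frame of tray between -0.012 and 0.012 m and horizontal distance between spacer_mid and brass_pin between 0.054 and 0.078 m) or (y of coaster_red in the frame of coaster_yellow below 0 m and y of coaster_red in the frame of coaster_white below 0 m and x of reel_table_mid in the frame of tray between -0.012 and 0.012 m and horizontal distance between reel_table_mid and brass_pin between 0.224 and 0.248 m and x of spacer_mid in the frame of tray between -0.012 and 0.012 m and horizontal distance between spacer_mid and brass_pin between 0.224 and 0.248 m) or (y of coaster_red in the frame of coaster_yellow above 0 m and y of coaster_red in the frame of coaster_white below 0 m and x of reel_table_mid in the frame of tray between -0.012 and 0.012 m and horizontal distance between reel_table_mid and brass_pin between 0.139 and 0.163 m and x of spacer_mid in the frame of tray between -0.012 and 0.012 m and horizontal distance between spacer_mid and brass_pin between 0.139 and 0.163 m) or (y of coaster_red in the frame of coaster_yellow below 0 m and y of coaster_red in the frame of coaster_white above 0 m and x of reel_table_mid in the frame of tray between -0.012 and 0.012 m and horizontal distance between reel_table_mid and brass_pin between 0.139 and 0.163 m and x of spacer_mid in the frame of tray between -0.012 and 0.012 m and horizontal distance between spacer_mid and brass_pin between 0.139 and 0.163 m)) and height (world z) of reel_table_mid between 0.031 and 0.039 m and angle between each of reel_table_mid, volume_knob_mid, pulley_mid's own z axis and vertical below 0.12 rad and ((y of coaster_yellow in the frame of coaster_red above 0 m and y of coaster_yellow in the frame of coaster_white above 0 m and x of volume_knob_mid in the frame of tray between -0.012 and 0.012 m and horizontal distance between volume_knob_mid and brass_pin between 0.054 and 0.078 m) or (y of coaster_yellow in the frame of coaster_red below 0 m and y of coaster_yellow in the frame of coaster_white below 0 m and x of volume_knob_mid in the frame of tray between -0.012 and 0.012 m and horizontal distance between volume_knob_mid and brass_pin between 0.224 and 0.248 m) or (y of coaster_yellow in the frame of coaster_red above 0 m and y of coaster_yellow in the frame of coaster_white below 0 m and x of volume_knob_mid in the frame of tray between -0.012 and 0.012 m and horizontal distance between volume_knob_mid and brass_pin between 0.139 and 0.163 m) or (y of coaster_yellow in the frame of coaster_red below 0 m and y of coaster_yellow in the frame of coaster_white above 0 m and x of volume_knob_mid in the frame of tray between -0.012 and 0.012 m and horizontal distance between volume_knob_mid and brass_pin between 0.139 and 0.163 m)) and height (world z) of volume_knob_mid between 0.021 and 0.029 m and ((y of coaster_white in the frame of coaster_red above 0 m and y of coaster_white in the frame of coaster_yellow above 0 m and x of pulley_mid in the frame of tray between -0.012 and 0.012 m and horizontal distance between pulley_mid and brass_pin between 0.054 and 0.078 m) or (y of coaster_white in the frame of coaster_red below 0 m and y of coaster_white in the frame of coaster_yellow below 0 m and x of pulley_mid in the frame of tray between -0.012 and 0.012 m and horizontal distance between pulley_mid and brass_pin between 0.224 and 0.248 m) or (y of coaster_white in the frame of coaster_red above 0 m and y of coaster_white in the frame of coaster_yellow below 0 m and x of pulley_mid in the frame of tray between -0.012 and 0.012 m and horizontal distance between pulley_mid and brass_pin between 0.139 and 0.163 m) or (y of coaster_white in the frame of coaster_red below 0 m and y of coaster_white in the frame of coaster_yellow above 0 m and x of pulley_mid in the frame of tray between -0.012 and 0.012 m and horizontal distance between pulley_mid and brass_pin between 0.139 and 0.163 m)) and height (world z) of pulley_mid between 0.018 and 0.026 m and height (world z) of spacer_mid between 0.013 and 0.019 m and angle between spacer_mid's own z axis and vertical below 0.1 rad and horizontal distance between reel_table_mid and spacer_mid below 0.01 m and linear speed of each of reel_table, volume_knob, pulley, spacer below 0.02 m/s and distance of green_shell_mid from where it was at the start of the episode below 0.02 m); the robot touches nothing.
It fails at once if the green cassette shell is shifted more than 20 mm (distance of green_shell_mid from where it was at the start of the episode above 0.02 m).
It also fails if it takes over 93 s, if anything falls off the work surface, if the arm or the gripper's body presses on something with over 40 N, if the wrist force passes 120 N, or if a joint passes its speed limit or range.

## Robot

A 6-joint arm with a two-finger parallel gripper is mounted at the origin on the work surface. World frame = base frame: x ahead of the robot, y to its left, z up, the work surface at z = 0. Lengths are in m, angles in rad, forces in N, time in s.
With the tool pointing down it reaches from about 0.375 to 0.925 m from the base axis. Payload 5.7 kg.
Tool frame: the origin (TCP) lies between the finger pads; the fingertips stand 22 mm ahead of it and the grasp point (between the pads) lies 3 mm ahead of it; z points along the fingers, y is the line along which they close (so a half turn about z gives the same grasp; the last joint's range is limited). The gripper opens to 88 mm and grips with 3 to 60 N. Pads are 20 mm wide; open, the fingers measure 115 mm over their backs; the gripper's body (75 mm by 178 mm) begins 61 mm behind the grasp point.
Start: joints at [-1.407, 0.359, 1.51, -0, 1.272, -0.115], TCP at [0.165, -0.577, 0.212] pointing down, gripper open.
Joint ranges: [-2.97, 2.97], [-1.01, 2.36], [0.21, 2.38], [-0.96, 4.11], [0.2, 2.71], [-2.98, 2.98]. Speed limits (rad/s): [2.39, 2.39, 3.14, 3.14, 3.14, 3.14].

## Interface

Orientations are given as a 3x3 rotation matrix whose columns are the frame's x, y, z axes.
In Python, from bench import r, imaging gives the robot as it stands. The module is installed in compiled form; this text tells all that it offers.
- The arm moves only by the shell command python3 -m creep 'ROWS' [FORCE]. ROWS is a JSON object of lists of equal length, an entry for each row: "grip": the closure, from -1 (fully open) to 1 (shut), so that 0 is half open; "xyz": the shift along the world's x, y, z in cm, a list of three; "rot": the turn, a rotation vector about the world's x, y, z in rad, a list of three. A call has 1 to 12 rows; each row shifts and turns the commanded pose from where the row before left it; what a row does not reach is not made up. A row lasts 1/10 s, in which the tool goes at most 50 mm and 8.59 degrees, less where a joint would pass 70% of its speed; a pose out of reach is approached as far as the arm can. A call with a gripper value outside its range is refused whole. The fingers move at their own pace and stop on an object; FORCE is the grip in N (left out, the last holds). Time passes only in rows, so rows that do not move let the fingers close. It gives the time, the measured TCP pose, the force, the opening and the grip force at its end, in the units of the state.
- r.get_state(): the state, without advancing time (a new reading comes with each control period).
- imaging.grab_frame(name): name is "side" or "top"; returns (picture, depth): 384x512x3 uint8, blue, green, red; 384x512 float32, m along the optical axis (not along the pixel's ray), 0 where there is no reading.
- imaging.camera_info(name): a dict with "mtx" (3x3 intrinsics, pixels), "R" (3x3) and "t" (3): a world point X has camera coordinates R X + t. Camera axes: x right, y down, z forward; pixel columns grow to the right and rows downward; lengths in m; the calibration is good to about 2 mm. A picture is of the moment at which its call begins. camera_info takes no time and is no camera call.
- r.finish_job(): hands the job in; it is judged then, once.
Trained networks look in the newest picture that a camera, given by its name, has taken for a name from the list of things; names that differ only in an ending like _2 or _b are one class to them, and where a whole thing is asked for, a point or a joint stands for the part that bears it (a point fixed in the world has none). Each returns a list of dicts, best first, with "score" (0 to 1); they miss things now and then, are a little off and sometimes report something else, mostly with a low value. They report only what shows in the picture. A call takes as long as a camera call. They do not tell look-alikes from the thing itself.
- imaging.masks_of(camera, label): "mask" (384x512 bool, what is visible of it) and "location" ([column, row] as shares, 0 to 1, of the picture: columns of its width, rows of its height, amid what is visible of it).
- imaging.tip_of(camera, label): "location" ([column, row] as shares, 0 to 1, of the picture: columns of its width, rows of its height: a listed point, or the origin of a listed thing).
The state is a dict: "time": time; "joint_pos": joint angles; "qvel": joint speeds; "effort": joint torques, N m; "eef_pos": TCP position; "ee_rot": TCP orientation; "contact_force": force on the tool from outside, world axes, zero at the start; "moment": the same for the moment, N m; "grip_width": finger opening in m; "gripper_force": force on a finger pad.
Only numpy, scipy, OpenCV 4.12 (cv2) and the standard library are available. Lean on these libraries where they do the work, as an engineer would, in place of code of your own. Each camera call takes 0.05 s, during which the arm holds its last target. There are 200 camera calls.

## Working session

There is one attempt and no reset: what is moved stays moved. The work goes in short steps, Python scripts to look and compute and a shell command to move; the robot and the scene stay as the last step left them, time stands still between calls to the robot, and variables do not carry over. Pictures are saved under pics/ and viewed, at most 14 in all, crops included, and the job is handed in when it is done.

```bash
mkdir -p pics
cat > h.py <<'E'
import numpy as np,cv2
from bench import r,imaging
def info(c):
    i=imaging.camera_info(c);return np.array(i["mtx"]),np.array(i["R"]),np.array(i["t"])
def at_z(c,px,z):
    K,R,t=info(c);d=R.T@np.linalg.inv(K)@[px[0],px[1],1];o=-R.T@t
    return o+d*(z-o[2])/d[2]
def proj(c,X):
    K,R,t=info(c);p=K@(R@np.array(X)+t);return p[:2]/p[2]
E
python3 - <<'E'
from h import *
for c in("top","side"):
    p,d=imaging.grab_frame(c);cv2.imwrite(f"pics/{c}0.png",p);np.save(f"{c}d.npy",d)
    K,R,t=info(c);print(c,K[0,0],(-R.T@t).round(3),R[2].round(2))
Z=dict(reel_table_mid=.029,volume_knob_mid=.027,pulley_mid=.024,spacer_mid=.004,coaster_red=.01,coaster_yellow=.01,coaster_white=.01,tray=0,brass_pin=.01,green_shell_mid=.006)
for c in ("top","side"):
  for n,z in Z.items():
    for q in imaging.tip_of(c,n)[:3]:
        px=np.array(q["location"])*[512,384];print(c,n,round(q["score"],2),px.round(),at_z(c,px,z)[:2].round(4))
print(r.get_state()["time"],r.get_state()["grip_width"])
E
```

```text
top 359.9575278799919 [ 0.416 -0.004  0.843] [ 0.19 -0.   -0.98]
side 392.6833028612242 [ 0.404 -0.506  0.704] [ 0.21  0.58 -0.79]
top reel_table_mid 0.67 [261. 175.] [ 0.6265 -0.0229]
top volume_knob_mid 0.77 [224. 174.] [0.6286 0.065 ]
top volume_knob_mid 0.67 [229. 133.] [0.7303 0.0555]
top pulley_mid 0.72 [171. 134.] [0.7236 0.1957]
top pulley_mid 0.68 [206. 136.] [0.7218 0.1121]
top pulley_mid 0.59 [103. 220.] [0.513  0.3378]
top spacer_mid 0.76 [403. 245.] [ 0.4724 -0.3543]
top coaster_red 0.64 [259. 182.] [ 0.6144 -0.0182]
top coaster_yellow 0.57 [222. 173.] [0.6339 0.0705]
top coaster_yellow 0.24 [223. 172.] [0.6364 0.0696]
top coaster_white 0.79 [189. 174.] [0.6308 0.1506]
top tray 0.89 [230. 247.] [0.4609 0.046 ]
top brass_pin 0.62 [187. 171.] [0.6361 0.1555]
top brass_pin 0.47 [159. 255.] [0.4372 0.2076]
top green_shell_mid 0.56 [100. 217.] [0.5229 0.3534]
side volume_knob_mid 0.74 [312. 163.] [0.7213 0.0256]
side volume_knob_mid 0.71 [266. 159.] [0.6254 0.073 ]
side pulley_mid 0.79 [255. 137.] [0.6284 0.1529]
side pulley_mid 0.58 [293. 144.] [0.7065 0.1017]
side pulley_mid 0.51 [287. 123.] [0.7208 0.1736]
side spacer_mid 0.65 [269. 369.] [ 0.4733 -0.3523]
side coaster_red 0.76 [282. 193.] [ 0.6304 -0.0201]
side coaster_yellow 0.79 [269. 166.] [0.6324 0.0663]
side coaster_yellow 0.43 [269. 368.] [ 0.4727 -0.3521]
side coaster_white 0.75 [258. 145.] [0.6307 0.1392]
side coaster_white 0.61 [176. 151.] [0.4344 0.1879]
side tray 0.57 [198. 197.] [0.4522 0.0399]
side brass_pin 0.38 [176. 151.] [0.4363 0.1868]
side green_shell_mid 0.68 [195. 109.] [0.5184 0.3281]
1.1 0.08792928601671506
```

View pics/top0.png

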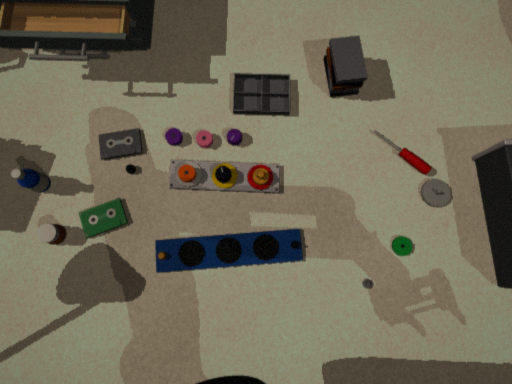

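View pics/side0.png

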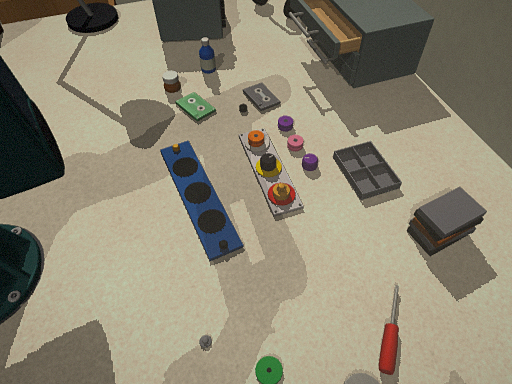

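The pictures show the rack row, left to right, as orange pulley (187,173), black knob (223,175), brass reel table (261,177). The brass pin is at the tray's left end (163,256), so pulley, knob and reel table go to pads (191,253), (229,250) and (266,247). The spacer is at (402,245), and the shell at (103,217) is clear of the route.

Run:
```python
from h import *
for c in("top","side"):
    p=cv2.imread(f"pics/{c}0.png");d=np.load(f"{c}d.npy");K,R,t=info(c)
    v,u=np.mgrid[:384,:512];C=np.stack([(u-K[0,2])/K[0,0]*d,(v-K[1,2])/K[1,1]*d,d],-1);W=(C-t)@R
    g=p.max(2);h=cv2.cvtColor(p,cv2.COLOR_BGR2HSV)
    def rep(n,m,rect=False):
        q=W[m&(d>0)];
        if len(q)<5: print(c,n,"none");return
        xy=(q[:,:2]*1e3).astype(np.float32)
        (cx,cy),rad=cv2.minEnclosingCircle(xy);zz=np.percentile(q[:,2],[5,50,95]).round(4)
        print(c,n,len(q),"circ",round(cx,1),round(cy,1),"rad",round(rad,1),"med-mid",(0.5*(np.percentile(xy,3,0)+np.percentile(xy,97,0))).round(1),"z",zz, cv2.minAreaRect(xy) if rect else "")
    def near(x,y,rr): return np.hypot(W[...,0]-x,W[...,1]-y)<rr
    H,S,V=h[...,0],h[...,1],h[...,2]
    rep("spacer",near(.4725,-.353,.04)&(H>40)&(H<85)&(S>120))
    for n,x,y in(("pulley",.63,.15),("knob",.63,.067),("reel",.628,-.02)):
        rep(n+" above coaster",near(x,y,.04)&(W[...,2]>.021))
    rep("coaster red",near(.628,-.02,.045)&((H<5)|(H>174))&(S>150)&(W[...,2]<.022))
    rep("coaster yel",near(.63,.067,.045)&(H>22)&(H<34)&(S>150))
    for n,x,y in(("padL",.4425,.127),("padM",.45,.043),("padR",.457,-.042)):
        x,y=at_z(c,proj(c,[x,y,.012]),.012)[:2]
        rep(n,near(x,y,.045)&(V<50)&(W[...,2]<.02))
    rep("tray",near(.45,.043,.2)&(abs(W[...,0]-.45)<.09)&(H>105)&(H<125)&(S>150),True)
    rep("pinbrass",near(.436,.193,.03)&(W[...,2]>.016)&(H<30)&(S>100))
s=r.get_state();print(np.round(s["ee_rot"],3),s["eef_pos"],s["contact_force"])
```

```text
top spacer 293 circ 471.8 -351.3 rad 22.7 med-mid [ 471.3 -350.6] z [0.0047 0.0072 0.0095] 
top pulley above coaster 235 circ 627.0 152.2 rad 19.9 med-mid [626.2 151.2] z [0.0294 0.034  0.0364] 
top knob above coaster 214 circ 626.8 66.9 rad 18.9 med-mid [625.5  66.4] z [0.0291 0.0393 0.0415] 
top reel above coaster 209 circ 624.6 -21.4 rad 19.1 med-mid [624.1 -21.5] z [0.0263 0.0299 0.0434] 
top coaster red 258 circ 627.6 -19.6 rad 31.2 med-mid [626.7 -19.1] z [0.0114 0.014  0.0165] 
top coaster yel 234 circ 628.8 65.1 rad 30.6 med-mid [628.6  64.8] z [0.0121 0.0143 0.0316] 
top padL 587 circ 443.6 134.2 rad 32.3 med-mid [444.  133.7] z [0.0093 0.0119 0.0142] 
top padM 575 circ 453.6 49.5 rad 31.3 med-mid [453.8  49. ] z [0.0091 0.0119 0.0142] 
top padR 572 circ 462.3 -36.0 rad 31.6 med-mid [462.5 -35.5] z [0.0092 0.0118 0.0139] 
top tray 2728 circ 455.2 48.9 rad 168.0 med-mid [453.   48.8] z [0.0076 0.0099 0.0124] ((452.91485595703125, 48.859596252441406), (70.19658660888672, 331.6201477050781), 5.902277946472168)
top pinbrass 46 circ 437.3 199.4 rad 8.7 med-mid [437.7 199.3] z [0.
[... 594 characters left out ...]
0.013  0.0154] 
side padL 366 circ 438.1 133.1 rad 35.8 med-mid [443.4 130.8] z [0.0088 0.0112 0.0133] 
side padM 419 circ 454.7 46.8 rad 31.2 med-mid [453.1  45.8] z [0.0092 0.0113 0.0132] 
side padR 473 circ 461.1 -38.8 rad 30.6 med-mid [461.8 -38.5] z [0.0092 0.0113 0.0132] 
side tray 1080 circ 453.4 47.1 rad 169.2 med-mid [450.4  60. ] z [0.0071 0.0091 0.0111] ((452.2394104003906, 47.11614227294922), (72.26891326904297, 331.62890625), 6.019280433654785)
side pinbrass 29 circ 436.9 194.8 rad 7.9 med-mid [436.9 195.1] z [0.0166 0.02   0.0221] 
[[ 0.961  0.275 -0.   ]
 [ 0.275 -0.961  0.   ]
 [ 0.    -0.    -1.   ]] [ 0.16510921 -0.57679126  0.21231927] [-0.60674453  1.32623673 -0.09008526]
```

```bash
python3 -m creep '{"grip":[-1,-1,-1,-1,-1,-1,-1,-1,-1,-1,-1],"xyz":[[3.0,2.2,0],[3.0,2.2,0],[3.0,2.2,0],[3.0,2.2,0],[3.0,2.2,0],[3.0,2.2,-1],[3.0,2.2,-2],[3.0,2.2,-3],[3.0,2.2,-3],[3.0,2.2,-2],[0.6,0.4,0]],"rot":[[0,0,0.14],[0,0,0.14],[0,0,0.14],[0,0,0.14],[0,0,0.14],[0,0,0.14],[0,0,0.14],[0,0,0.14],[0,0,0.14],[0,0,0.14],[0,0,0]]}' 20
```

```text
time: 2.2
eef_pos: [0.472, -0.3489, 0.0994]
ee_rot: [[-0.113, 0.994, -0.003], [0.994, 0.114, 0.004], [0.005, -0.003, -1.0]]
contact_force: [-0.9, -0.0, -0.1]
grip_width: 0.088
gripper_force: 0.0
```

```bash
python3 -m creep '{"grip":[-1,-1,-1,-1,-1,1,1,1,1,1],"xyz":[[0,0,-2.5],[0,0,-2.5],[0,0,-2],[0,0,-0.7],[0,0,0],[0,0,0],[0,0,0],[0,0,0],[0,0,0],[0,0,0]],"rot":[[0,0,0],[0,0,0],[0,0,0],[0,0,0],[0,0,0],[0,0,0],[0,0,0],[0,0,0],[0,0,0],[0,0,0]]}' 20
```

```text
time: 3.2
eef_pos: [0.4713, -0.353, 0.0257]
ee_rot: [[-0.108, 0.994, 0.0], [0.994, 0.108, -0.0], [-0.0, 0.0, -1.0]]
contact_force: [0.3, -0.2, 0.3]
grip_width: 0.0513
gripper_force: 0.0
```

```bash
python3 -m creep '{"grip":[1,1,1,1,1,1,1,1,1,1,1,1],"xyz":[[0,0,0],[0,0,0],[0,0,3],[0,0,3.3],[-0.1,3.8,0],[-0.1,4,0],[-0.1,4,0],[-0.1,4,0],[-0.1,4,0],[-0.2,4,0],[-0.1,4,0],[-0.1,3.8,0]],"rot":[[0,0,0],[0,0,0],[0,0,0],[0,0,0],[0,0,0],[0,0,0],[0,0,0],[0,0,0],[0,0,0],[0,0,0],[0,0,0],[0,0,0]]}' 20
```

```text
time: 4.4
eef_pos: [0.4618, -0.0352, 0.0884]
ee_rot: [[-0.108, 0.994, 0.0], [0.994, 0.108, 0.0], [0.0, 0.0, -1.0]]
contact_force: [0.5, 0.2, -0.0]
grip_width: 0.0006
gripper_force: 0.0
```

```bash
python3 -m creep '{"grip":[1],"xyz":[[0,0,0]],"rot":[[0,0,0]]}'
python3 - <<'E'
from h import *
p,d=imaging.grab_frame("side");cv2.imwrite("pics/s1.png",cv2.resize(p[60:300,80:400],None,fx=2,fy=2))
E
```

```text
time: 4.5
eef_pos: [0.4607, -0.033, 0.0882]
ee_rot: [[-0.112, 0.994, -0.002], [0.994, 0.112, 0.001], [0.002, -0.002, -1.0]]
contact_force: [0.4, 0.2, 0.9]
grip_width: 0.0003
gripper_force: 0.0
```

View pics/s1.png

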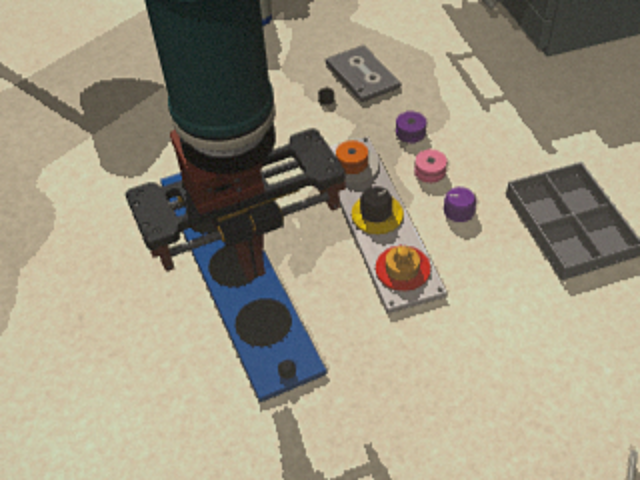

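The fingers closed empty; the picture shows the tool above the tray at about (240,230) with no spacer in it. Next step is to find the spacer.

```bash
cat >> h.py <<'E'
def cloud(c):
    p,d=imaging.grab_frame(c);K,R,t=info(c);v,u=np.mgrid[:384,:512]
    W=(np.stack([(u-K[0,2])/K[0,0]*d,(v-K[1,2])/K[1,1]*d,d],-1)-t)@R
    W[d<=0]=9
    return p,W,cv2.cvtColor(p,cv2.COLOR_BGR2HSV)
def circ(W,m):
    q=W[m]
    if len(q)<5:return None
    (x,y),rad=cv2.minEnclosingCircle((q[:,:2]*1e3).astype(np.float32))
    return len(q),round(x,1),round(y,1),round(rad,1),np.percentile(q[:,2],[5,50,95]).round(4)
def spacer(c):
    p,W,h=cloud(c);m=(h[...,0]>40)&(h[...,0]<85)&(h[...,1]>120)&(W[...,1]<.27)&(W[...,2]<.1)&(W[...,2]>-.02)
    n,l,st,_=cv2.connectedComponentsWithStats(m.astype(np.uint8))
    i=1+np.argmax(st[1:,4]);return circ(W,l==i)
E
python3 - <<'E'
from h import *
for c in("top","side"):print(c,spacer(c))
s=r.get_state();print(s["eef_pos"])
E
```

```text
top (290, 471.3, -350.8, 22.8, array([0.0047, 0.0071, 0.0097]))
side (495, 471.7, -353.8, 22.4, array([0.0054, 0.0075, 0.0095]))
[ 0.46254457 -0.03721794  0.08845487]
```

```bash
python3 -m creep '{"grip":[-1,-1,-1,-1,-1,-1,-1,-1,-1,-1,-1,-1],"xyz":[[0.1,-4,0],[0.1,-4,0],[0.1,-4,0],[0.1,-4,0],[0.1,-4,0],[0.2,-4,0],[0.1,-4,0],[0.1,-3.5,0],[0,0,-2],[0,0,-2.5],[0,0,-1.5],[0,0,-0.5]],"rot":[[0,0,0],[0,0,0],[0,0,0],[0,0,0],[0,0,0],[0,0,0],[0,0,0],[0,0,0],[0,0,0],[0,0,0],[0,0,0],[0,0,0]]}' 20
python3 -m creep '{"grip":[-1,1,1,1,1,1,1,1,1,1,1],"xyz":[[0,0,0],[0,0,0],[0,0,0],[0,0,0],[0,0,0],[0,0,0],[0,0,0],[0,0,0],[0,0,0],[0,0,0],[0,0,0]],"rot":[[0,0,0],[0,0,0],[0,0,0],[0,0,0],[0,0,0],[0,0,0],[0,0,0],[0,0,0],[0,0,0],[0,0,0],[0,0,0]]}' 20
```

```text
time: 5.85
eef_pos: [0.4692, -0.3529, 0.0215]
ee_rot: [[-0.105, 0.994, -0.002], [0.994, 0.105, 0.002], [0.002, -0.002, -1.0]]
contact_force: [0.1, 0.6, -0.0]
grip_width: 0.0874
gripper_force: 0.0
time: 6.95
eef_pos: [0.4711, -0.3518, 0.0233]
ee_rot: [[-0.108, 0.994, -0.0], [0.994, 0.108, 0.0], [0.0, -0.0, -1.0]]
contact_force: [-0.4, 0.7, -0.2]
grip_width: 0.0115
gripper_force: 0.0
```

Run:
```python
from h import *
p,W,h=cloud("side");cv2.imwrite("pics/s2.png",cv2.resize(p[224:384,170:380],None,fx=3,fy=3))
print(proj("side",[.4716,-.3525,.008]),proj("side",[.4711,-.3518,.0]))
```

```text
[268.21952604 369.19605668] [267.73178729 370.11529328]
```

View pics/s2.png

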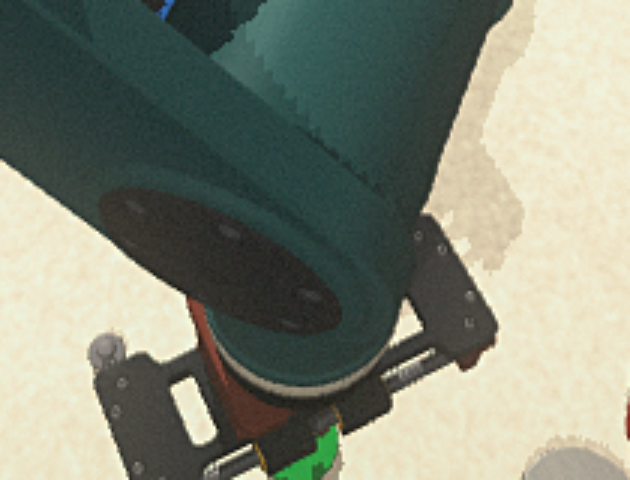

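Run:
```python
from h import *
for c in("side","top"):
    print(spacer(c))
    p,W,h=cloud(c)
    m=(abs(W[...,0]-.471)<.06)&(abs(W[...,1]+.352)<.05)&(W[...,2]>.012)&(W[...,2]<.12)
    q=W[m]
    for a in np.arange(.012,.12,.012):
        k=q[(q[:,2]>=a)&(q[:,2]<a+.012)]
        if len(k):print(round(a,3),len(k),k.min(0).round(3),k.max(0).round(3))
s=r.get_state();print(s["eef_pos"],s["grip_width"],s["gripper_force"],s["contact_force"])
```

```text
(153, 473.2, -361.6, 20.2, array([0.0052, 0.0072, 0.0096]))
0.084 3 [ 0.477 -0.363  0.085] [ 0.479 -0.362  0.093]
0.108 11 [ 0.447 -0.388  0.117] [ 0.502 -0.382  0.12 ]
(209, 472.3, -351.0, 22.5, array([0.0047, 0.0072, 0.0097]))
0.024 2 [ 0.465 -0.34   0.033] [ 0.467 -0.339  0.035]
0.036 19 [ 0.462 -0.341  0.037] [ 0.478 -0.338  0.047]
0.048 22 [ 0.461 -0.348  0.048] [ 0.479 -0.339  0.059]
0.06 16 [ 0.461 -0.342  0.06 ] [ 0.478 -0.339  0.071]
0.072 3 [ 0.469 -0.341  0.073] [ 0.471 -0.341  0.083]
0.084 2 [ 0.47  -0.352  0.091] [ 0.472 -0.352  0.091]
0.108 12 [ 0.442 -0.321  0.117] [ 0.49  -0.316  0.12 ]
[ 0.47109598 -0.35180835  0.02331679] 0.0005581316318644333 0.0 [ 0.02602211  0.32547236 -0.40495899]
```

The depth shows the closed fingertips at z≈0.033, though the reported TCP implies ≈0.001. So the tool really stands about 30 mm higher than the state says, and the fingers closed above the disc. I'll check by lowering the open fingers carefully.

```bash
python3 -m creep '{"grip":[-1,-1,-1,-1,-1,-1,-1,-1,-1,-1,-1,-1],"xyz":[[0,0,0],[0,0,0],[0,0,0],[0,0,0],[0,0,0],[0,0,0],[0,0,0],[0,0,-0.5],[0,0,-0.5],[0,0,-0.5],[0,0,0],[0,0,0]],"rot":[[0,0,0],[0,0,0],[0,0,0],[0,0,0],[0,0,0],[0,0,0],[0,0,0],[0,0,0],[0,0,0],[0,0,0],[0,0,0],[0,0,0]]}' 20
python3 - <<'E'
from h import *
p,W,h=cloud("top")
m=(abs(W[...,0]-.471)<.08)&(abs(W[...,1]+.345)<.03)&(W[...,2]>.011)&(W[...,2]<.12)
q=W[m]
for a in np.arange(.01,.12,.01):
    k=q[(q[:,2]>=a)&(q[:,2]<a+.01)]
    if len(k):print(round(a,3),len(k),k.min(0).round(3),k.max(0).round(3))
cv2.imwrite("pics/t3.png",cv2.resize(p[190:290,340:460],None,fx=5,fy=5))
E
```

```text
time: 8.4
eef_pos: [0.4709, -0.3516, 0.0079]
ee_rot: [[-0.108, 0.994, -0.001], [0.994, 0.108, 0.001], [0.001, -0.001, -1.0]]
contact_force: [-1.0, 0.1, -0.0]
grip_width: 0.0875
gripper_force: 0.0
0.01 2 [ 0.425 -0.346  0.012] [ 0.487 -0.346  0.019]
0.02 10 [ 0.425 -0.346  0.021] [ 0.52  -0.333  0.028]
0.03 9 [ 0.514 -0.35   0.03 ] [ 0.521 -0.333  0.038]
0.04 13 [ 0.513 -0.342  0.04 ] [ 0.521 -0.333  0.05 ]
0.05 7 [ 0.513 -0.352  0.051] [ 0.519 -0.333  0.06 ]
0.06 4 [ 0.513 -0.336  0.062] [ 0.517 -0.334  0.069]
0.07 3 [ 0.514 -0.347  0.074] [ 0.514 -0.343  0.076]
0.08 3 [ 0.515 -0.345  0.081] [ 0.515 -0.338  0.086]
0.09 2 [ 0.516 -0.355  0.092] [ 0.54  -0.315  0.099]
0.1 14 [ 0.445 -0.366  0.104] [ 0.517 -0.315  0.11 ]
0.11 186 [ 0.435 -0.369  0.11 ] [ 0.54  -0.316  0.12 ]
```

View pics/t3.png

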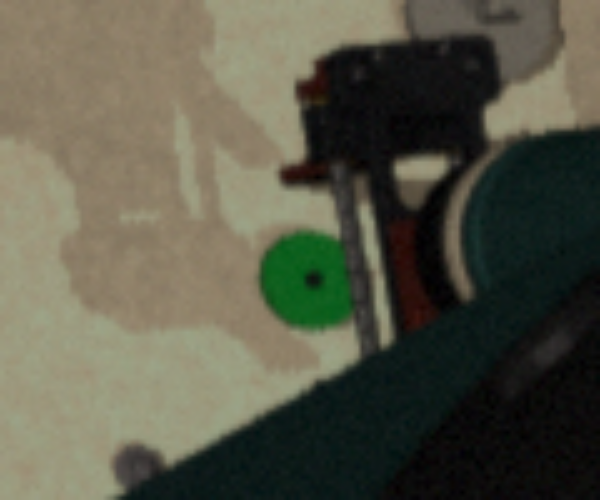

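The picture shows the spacer (centre 313,280) under the open finger at (305,175). The reported tip is at z = -14 mm with no contact force, so the z reading is biased. I'll lower in small steps until the force shows contact.

```bash
python3 -m creep '{"grip":[-1,-1,-1,-1],"xyz":[[0,0,-0.5],[0,0,-0.4],[0,0,0],[0,0,0]],"rot":[[0,0,0],[0,0,0],[0,0,0],[0,0,0]]}' 20
for i in 1 2 3 4; do python3 -m creep '{"grip":[-1,-1],"xyz":[[0,0,-0.2],[0,0,0]],"rot":[[0,0,0],[0,0,0]]}' | egrep "eef|contact"; done
```

```text
time: 8.85
eef_pos: [0.471, -0.3517, -0.0009]
ee_rot: [[-0.108, 0.994, -0.0], [0.994, 0.108, 0.0], [0.0, -0.0, -1.0]]
contact_force: [1.0, 0.0, 0.5]
grip_width: 0.0879
gripper_force: 0.0
eef_pos: [0.4711, -0.3518, -0.0028]
contact_force: [0.4, 0.2, 0.8]
eef_pos: [0.471, -0.3517, -0.0049]
contact_force: [0.1, 0.2, 0.2]
eef_pos: [0.471, -0.3517, -0.0069]
contact_force: [-0.2, -0.3, -0.7]
eef_pos: [0.471, -0.3517, -0.0089]
contact_force: [0.1, 1.1, 0.2]
```

```bash
for i in 1 2 3; do python3 -m creep '{"grip":[-1,-1],"xyz":[[0,0,-0.15],[0,0,0]],"rot":[[0,0,0],[0,0,0]]}' | egrep "eef|contact"; done
python3 - <<'E'
from h import *
p,W,h=cloud("top")
m=(abs(W[...,0]-.471)<.08)&(abs(W[...,1]+.34)<.015)&(W[...,2]>.0)&(W[...,2]<.12)&(h[...,2]<110)&((h[...,0]<40)|(h[...,0]>90))&(W[...,0]>.505)
q=W[m];print(q[np.argsort(q[:,2])][:6].round(3))
E
```

```text
eef_pos: [0.4712, -0.3519, -0.0099]
contact_force: [-0.3, 0.1, 3.6]
eef_pos: [0.4712, -0.3519, -0.01]
contact_force: [-2.9, 3.2, 17.2]
eef_pos: [0.4712, -0.3519, -0.0101]
contact_force: [-5.7, 4.9, 30.0]
[[ 0.52  -0.334  0.003]
 [ 0.522 -0.334  0.004]
 [ 0.515 -0.355  0.004]
 [ 0.517 -0.334  0.005]
 [ 0.515 -0.336  0.006]
 [ 0.515 -0.351  0.009]]
```

Bench contact came at reported z = -0.0099, so tip height = reported z + 9.9 mm. Back off to a tip height of 2 mm and grip.

```bash
python3 -m creep '{"grip":[-1,1,1,1,1,1,1,1,1,1,1,1],"xyz":[[0,0,0.5],[0,0,0],[0,0,0],[0,0,0],[0,0,0],[0,0,0],[0,0,0],[0,0,0],[0,0,0],[0,0,0],[0,0,0],[0,0,0]],"rot":[[0,0,0],[0,0,0],[0,0,0],[0,0,0],[0,0,0],[0,0,0],[0,0,0],[0,0,0],[0,0,0],[0,0,0],[0,0,0],[0,0,0]]}' 20
```

```text
time: 11.5
eef_pos: [0.4711, -0.3518, -0.0082]
ee_rot: [[-0.108, 0.994, -0.0], [0.994, 0.108, -0.0], [-0.0, -0.0, -1.0]]
contact_force: [0.9, 0.1, -0.4]
grip_width: 0.0452
gripper_force: 20.0
```

```bash
python3 -m creep '{"grip":[1,1,1,1,1,1,1,1,1,1,1,1],"xyz":[[0,0,3],[0,0,3],[-0.1,3.5,0],[-0.1,4,0],[-0.1,4,0],[-0.1,4,0],[-0.1,4,0],[-0.2,4,0],[-0.1,4,0],[-0.1,4,0],[0,0,0],[0,0,0]],"rot":[[0,0,0],[0,0,0],[0,0,0],[0,0,0],[0,0,0],[0,0,0],[0,0,0],[0,0,0],[0,0,0],[0,0,0],[0,0,0],[0,0,0]]}' 20
```

```text
time: 12.7
eef_pos: [0.4622, -0.0362, 0.052]
ee_rot: [[-0.11, 0.994, 0.0], [0.994, 0.11, -0.0], [-0.0, 0.0, -1.0]]
contact_force: [0.2, 0.3, 0.3]
grip_width: 0.0451
gripper_force: 20.0
```

```bash
python3 -m creep '{"grip":[1,1,1,1,-1,-1,-1,-1,-1,-1,-1,-1],"xyz":[[0,0,-2.5],[0,0,-1.6],[0,0,-0.6],[0,0,-0.1],[0,0,0],[0,0,0],[0,0,0],[0,0,0],[0,0,4],[0,0,4],[0,0,0],[0,0,0]],"rot":[[0,0,0],[0,0,0],[0,0,0],[0,0,0],[0,0,0],[0,0,0],[0,0,0],[0,0,0],[0,0,0],[0,0,0],[0,0,0],[0,0,0]]}'
python3 -m creep '{"grip":[-1,-1,-1,-1,-1,-1,-1],"xyz":[[4,0.3,0],[4,0.3,0],[4,0.4,0],[4.3,0.4,0],[0,0,-4],[0,0,0],[0,0,0]],"rot":[[0,0,0],[0,0,0],[0,0,0],[0,0,0],[0,0,0],[0,0,0],[0,0,0]]}'
python3 - <<'E'
from h import *
for c in("top","side"):print(c,spacer(c))
s=r.get_state();print(s["eef_pos"])
E
```

```text
time: 13.9
eef_pos: [0.463, -0.0369, 0.0848]
ee_rot: [[-0.108, 0.994, 0.003], [0.994, 0.108, -0.001], [-0.001, 0.003, -1.0]]
contact_force: [-0.4, -0.6, 0.6]
grip_width: 0.0883
gripper_force: 0.0
time: 14.6
eef_pos: [0.6222, -0.0223, 0.0415]
ee_rot: [[-0.108, 0.994, -0.006], [0.994, 0.108, 0.001], [0.002, -0.006, -1.0]]
contact_force: [0.0, -0.3, 0.4]
grip_width: 0.0878
gripper_force: 0.0
top None
side (303, 462.2, -36.5, 25.5, array([0.017 , 0.0193, 0.0212]))
[ 0.62417444 -0.02275203  0.04387994]
```

```bash
python3 -m creep '{"grip":[-1,-1,-1,-1,1,1,1,1,1,1,1,1],"xyz":[[0.1,0,-1.5],[0,0,-1.5],[0,0,-0.6],[0,0,0],[0,0,0],[0,0,0],[0,0,0],[0,0,0],[0,0,0],[0,0,0],[0,0,0],[0,0,0]],"rot":[[0,0,0],[0,0,0],[0,0,0],[0,0,0],[0,0,0],[0,0,0],[0,0,0],[0,0,0],[0,0,0],[0,0,0],[0,0,0],[0,0,0]]}' 25
```

```text
time: 15.9
eef_pos: [0.6261, -0.0228, 0.0079]
ee_rot: [[-0.108, 0.994, -0.0], [0.994, 0.108, -0.0], [0.0, -0.0, -1.0]]
contact_force: [-0.4, -0.0, 1.2]
grip_width: 0.0361
gripper_force: 25.0
```

```bash
python3 -m creep '{"grip":[1,1,1,1,1,1,1,1,1],"xyz":[[0,0,2.5],[0,0,3.5],[-3.6,-0.3,0],[-4,-0.3,0],[-4,-0.4,0],[-4,-0.4,0],[-0.8,0,0],[0,0,0],[0,0,0]],"rot":[[0,0,0],[0,0,0],[0,0,0],[0,0,0],[0,0,0],[0,0,0],[0,0,0],[0,0,0],[0,0,0]]}'
python3 - <<'E'
from h import *
p,W,h=cloud("side");cv2.imwrite("pics/s4.png",cv2.resize(p[100:300,130:350],None,fx=2.7,fy=2.7))
E
```

```text
time: 16.8
eef_pos: [0.4641, -0.0372, 0.0682]
ee_rot: [[-0.108, 0.994, 0.002], [0.994, 0.108, -0.0], [-0.001, 0.002, -1.0]]
contact_force: [0.6, 0.1, -1.9]
grip_width: 0.0364
gripper_force: 25.0
```

View pics/s4.png

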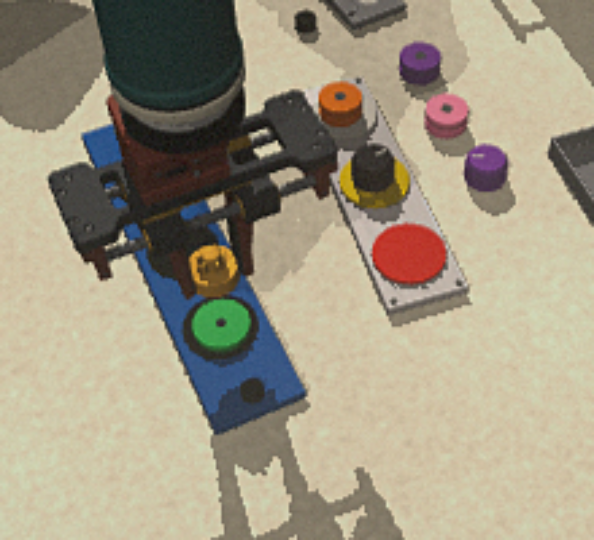

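The picture shows the reel table held upright at (213,265), the spacer flat on its pad at (220,323), and the red coaster empty.

```bash
python3 -m creep '{"grip":[1,1,1,1,1],"xyz":[[0,0,-2.5],[0,0,-2],[0,0,-0.6],[0,0,0],[0,0,0]],"rot":[[0,0,0],[0,0,0],[0,0,0],[0,0,0],[0,0,0]]}'
python3 - <<'E'
from h import *
p,W,h=cloud("side")
print(circ(W,(abs(W[...,0]-.462)<.03)&(abs(W[...,1]+.037)<.03)&(h[...,0]>12)&(h[...,0]<32)&(h[...,1]>100)&(W[...,2]<.06)), spacer("side"))
print(r.get_state()["eef_pos"])
E
```

```text
time: 17.35
eef_pos: [0.4632, -0.0369, 0.0171]
ee_rot: [[-0.108, 0.994, 0.001], [0.994, 0.108, -0.0], [-0.0, 0.001, -1.0]]
contact_force: [-0.3, 0.4, -1.3]
grip_width: 0.0362
gripper_force: 25.0
(284, 458.1, -41.5, 28.0, array([0.0216, 0.0385, 0.0526])) (75, 462.9, -46.3, 20.8, array([0.0148, 0.0185, 0.0213]))
[ 0.46316089 -0.03697693  0.01753243]
```

```bash
python3 -m creep '{"grip":[1,1,-1,-1,-1,-1,-1,-1,-1,-1],"xyz":[[-0.1,0,-0.2],[0,0,-0.1],[0,0,0],[0,0,0],[0,0,0],[0,0,0],[0,0,4],[0,0,4],[0,0,0],[0,0,0]],"rot":[[0,0,0],[0,0,0],[0,0,0],[0,0,0],[0,0,0],[0,0,0],[0,0,0],[0,0,0],[0,0,0],[0,0,0]]}' 
python3 -m creep '{"grip":[-1,-1,-1,-1,-1,-1,-1],"xyz":[[4,2.5,0],[4,2.5,0],[4,2.6,0],[4.4,2.6,0],[0,0,-4],[0,0,0],[0,0,0]],"rot":[[0,0,0],[0,0,0],[0,0,0],[0,0,0],[0,0,0],[0,0,0],[0,0,0]]}'
python3 - <<'E'
from h import *
p,W,h=cloud("side")
print(circ(W,(abs(W[...,0]-.462)<.04)&(abs(W[...,1]+.037)<.04)&(W[...,2]>.024)&(W[...,2]<.06)), spacer("side"))
print(r.get_state()["eef_pos"])
E
```

```text
time: 18.45
eef_pos: [0.4619, -0.037, 0.0946]
ee_rot: [[-0.108, 0.994, 0.002], [0.994, 0.108, -0.001], [-0.001, 0.002, -1.0]]
contact_force: [-1.1, -0.4, -0.6]
grip_width: 0.0876
gripper_force: 0.0
time: 19.15
eef_pos: [0.6212, 0.0646, 0.0514]
ee_rot: [[-0.108, 0.994, -0.007], [0.994, 0.108, -0.0], [0.001, -0.006, -1.0]]
contact_force: [0.1, -0.1, 0.9]
grip_width: 0.0878
gripper_force: 0.0
(266, 461.6, -37.3, 19.9, array([0.0268, 0.0354, 0.0495])) (33, 474.6, -47.2, 15.4, array([0.0181, 0.0193, 0.0206]))
[0.62324178 0.06423159 0.0538383 ]
```

```bash
python3 -m creep '{"grip":[-1,-1,-1,-1,1,1,1,1,1,1,1,1],"xyz":[[0.1,0.1,-2],[0,0,-2],[0,0,-0.5],[0,0,0],[0,0,0],[0,0,0],[0,0,0],[0,0,0],[0,0,0],[0,0,0],[0,0,0],[0,0,0]],"rot":[[0,0,0],[0,0,0],[0,0,0],[0,0,0],[0,0,0],[0,0,0],[0,0,0],[0,0,0],[0,0,0],[0,0,0],[0,0,0],[0,0,0]]}' 20
python3 -m creep '{"grip":[1,1,1,1,1,1,1,1,1],"xyz":[[0,0,2.5],[0,0,3.5],[-3.6,-0.4,0],[-4,-0.4,0],[-4,-0.4,0],[-4,-0.4,0],[-1.7,-0.1,0],[0,0,0],[0,0,0]],"rot":[[0,0,0],[0,0,0],[0,0,0],[0,0,0],[0,0,0],[0,0,0],[0,0,0],[0,0,0],[0,0,0]]}'
```

```text
time: 20.45
eef_pos: [0.6253, 0.0657, 0.0088]
ee_rot: [[-0.108, 0.994, 0.0], [0.994, 0.108, 0.0], [0.0, 0.0, -1.0]]
contact_force: [0.1, 0.1, 0.4]
grip_width: 0.0355
gripper_force: 20.0
time: 21.35
eef_pos: [0.4535, 0.0486, 0.0692]
ee_rot: [[-0.108, 0.994, 0.002], [0.994, 0.108, -0.0], [-0.0, 0.002, -1.0]]
contact_force: [1.1, -0.1, -0.9]
grip_width: 0.0357
gripper_force: 20.0
```

```bash
python3 -m creep '{"grip":[1,1,1,1,1,-1,-1,-1,-1,-1,-1,-1],"xyz":[[0.1,0,-2.5],[0,0,-2.5],[0,0,-0.8],[0,0,-0.3],[0,0,-0.05],[0,0,0],[0,0,0],[0,0,0],[0,0,0],[0,0,4],[0,0,4],[0,0,0]],"rot":[[0,0,0],[0,0,0],[0,0,0],[0,0,0],[0,0,0],[0,0,0],[0,0,0],[0,0,0],[0,0,0],[0,0,0],[0,0,0],[0,0,0]]}' 
python3 -m creep '{"grip":[-1,-1,-1,-1,-1,-1,-1],"xyz":[[4,2.5,0],[4,2.5,0],[4,2.6,0],[4,2.7,0],[1.4,0,-4],[0,0,0],[0,0,0]],"rot":[[0,0,0],[0,0,0],[0,0,0],[0,0,0],[0,0,0],[0,0,0],[0,0,0]]}'
python3 - <<'E'
from h import *
p,W,h=cloud("side")
print(circ(W,(abs(W[...,0]-.453)<.04)&(abs(W[...,1]-.048)<.04)&(W[...,2]>.018)&(W[...,2]<.06)))
print(r.get_state()["eef_pos"])
E
```

```text
time: 22.55
eef_pos: [0.4567, 0.0486, 0.0915]
ee_rot: [[-0.108, 0.994, 0.008], [0.994, 0.108, -0.0], [-0.001, 0.008, -1.0]]
contact_force: [1.2, 0.5, 0.2]
grip_width: 0.0865
gripper_force: 0.0
time: 23.25
eef_pos: [0.625, 0.1513, 0.0456]
ee_rot: [[-0.108, 0.994, -0.005], [0.994, 0.108, -0.001], [-0.0, -0.005, -1.0]]
contact_force: [-0.6, -0.2, -0.2]
grip_width: 0.0878
gripper_force: 0.0
(240, 454.6, 47.2, 19.1, array([0.021 , 0.036 , 0.0385]))
[0.62560377 0.15127194 0.04688687]
```

```bash
python3 -m creep '{"grip":[-1,-1,-1,-1,1,1,1,1,1,1,1,1],"xyz":[[0.1,0,-2],[0,0,-1.4],[0,0,-0.5],[0,0,0],[0,0,0],[0,0,0],[0,0,0],[0,0,0],[0,0,0],[0,0,0],[0,0,0],[0,0,0]],"rot":[[0,0,0],[0,0,0],[0,0,0],[0,0,0],[0,0,0],[0,0,0],[0,0,0],[0,0,0],[0,0,0],[0,0,0],[0,0,0],[0,0,0]]}' 20
python3 -m creep '{"grip":[1,1,1,1,1,1,1,1,1],"xyz":[[0,0,2.5],[0,0,3.5],[-3.6,-0.4,0],[-4,-0.4,0],[-4,-0.4,0],[-4,-0.4,0],[-2.7,-0.2,0],[0,0,0],[0,0,0]],"rot":[[0,0,0],[0,0,0],[0,0,0],[0,0,0],[0,0,0],[0,0,0],[0,0,0],[0,0,0],[0,0,0]]}'
```

```text
time: 24.5
eef_pos: [0.6282, 0.1517, 0.0084]
ee_rot: [[-0.108, 0.994, -0.0], [0.994, 0.108, 0.0], [0.0, -0.0, -1.0]]
contact_force: [-0.7, -0.2, 0.8]
grip_width: 0.0393
gripper_force: 20.0
time: 25.4
eef_pos: [0.4455, 0.1337, 0.0686]
ee_rot: [[-0.108, 0.994, 0.001], [0.994, 0.108, 0.0], [0.0, 0.001, -1.0]]
contact_force: [1.1, 1.3, 0.4]
grip_width: 0.0397
gripper_force: 20.0
```

```bash
python3 -m creep '{"grip":[1,1,1,1,1,-1,-1,-1,-1,-1,-1,-1],"xyz":[[-0.1,0,-2.5],[0,0,-2.5],[0,0,-0.8],[0,0,-0.3],[0,0,-0.05],[0,0,0],[0,0,0],[0,0,0],[0,0,0],[0,0,4],[0,0,4],[0,0,4]],"rot":[[0,0,0],[0,0,0],[0,0,0],[0,0,0],[0,0,0],[0,0,0],[0,0,0],[0,0,0],[0,0,0],[0,0,0],[0,0,0],[0,0,0]]}' 
python3 -m creep '{"grip":[-1,-1,-1,-1,-1,-1,-1],"xyz":[[4,-3,1],[4,-3,0],[4,-3,0],[4,-3,0],[4,-3,0],[0,0,0],[0,0,0]],"rot":[[0,0,0],[0,0,0],[0,0,0],[0,0,0],[0,0,0],[0,0,0],[0,0,0]]}'
python3 - <<'E'
from h import *
for c in("side","top"):
    p,W,h=cloud(c)
    for n,x,y,z in(("pulley",.444,.133,.018),("knob",.453,.048,.018),("reel",.462,-.037,.024)):
        print(c,n,circ(W,(np.hypot(W[...,0]-x,W[...,1]-y)<.045)&(W[...,2]>z)&(W[...,2]<.07)))
    cv2.imwrite(f"pics/{c}9.png",p)
E
```

```text
time: 26.6
eef_pos: [0.4436, 0.1336, 0.1282]
ee_rot: [[-0.108, 0.994, -0.001], [0.994, 0.108, -0.0], [-0.0, -0.001, -1.0]]
contact_force: [1.2, 0.0, 0.4]
grip_width: 0.0871
gripper_force: 0.0
time: 27.3
eef_pos: [0.6435, -0.0165, 0.1362]
ee_rot: [[-0.106, 0.994, -0.001], [0.994, 0.106, 0.0], [0.0, -0.001, -1.0]]
contact_force: [0.2, 0.3, -0.5]
grip_width: 0.088
gripper_force: 0.0
side pulley (231, 445.1, 132.3, 21.2, array([0.0186, 0.0307, 0.0329]))
side knob (245, 454.3, 47.4, 19.0, array([0.0207, 0.0361, 0.0387]))
side reel (264, 462.2, -36.7, 19.5, array([0.0267, 0.0354, 0.049 ]))
top pulley None
top knob None
top reel None
```

View pics/side9.png

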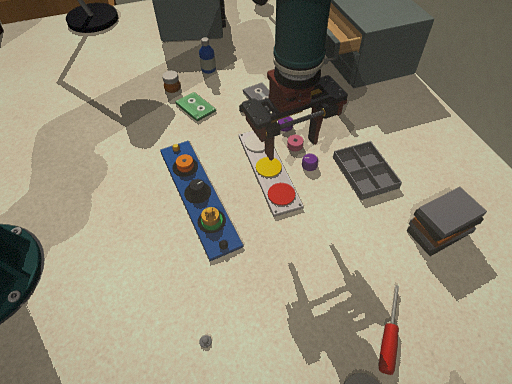

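The picture shows the pulley (185,162), knob (197,187) and reel table on the spacer (211,216), all upright and centred on their pads. The shell (196,106) hasn't moved and the robot is clear of everything.

```bash
python3 -c "
from bench import r
print(r.finish_job())"
```

```text
the job is handed in; nothing more can be done
None
```

I handed the job in at about 27 s of the 93 s: the side camera shows the pulley, knob and reel table (on the spacer) upright within about 2 mm of their pad centres, and the shell untouched; no verdict came back.

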